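# Size an unmarked bar blank in the taper gauge and put it in its tray

## Task

Size the bar blank that stands nearest the front edge of the bench: stand it on the wide end of the taper gauge and slide it upright along the slot towards the narrow end until it wedges between the bars, and see beside which dots it stops. Then take it out and stand it upright in the tray whose tag has the same number of dots. Leave the other two blanks standing where they are.

Things in the scene. Friction and masses are not known exactly. Their poses are not given: they have to be found in the camera images.
- taper_gauge: fixed taper gauge: base plate 220 x 104 x 6 mm with two bright steel bars (24 mm wide, tops 34 mm above the bench) and a tapering slot between them; origin at the centre of the underside, +x along the slot's middle from wide to narrow end, z up. Lines part the bar tops into bands: three dots nearest the wide mouth, then two, then one
- gauge_mouth (a point): wide mouth of the slot, mid-slot on the plate's top (the slot's floor), axes as the gauge. s mm along +x the slot is 30 - 0.12 s mm wide, to s = 125. A blank of diameter d wedges with its axis near s = (30 - d)/0.12; band of three dots s = 14 to 49, two dots 50 to 83, one dot 83 to 116
- gauge_plate (a point): point 40 mm before the mouth, on the plate's top, where a blank can be stood; a flare 50 mm wide starts 20 mm after it. Held hard off the middle line, a blank rubs on one bar and stops short; pinched lightly (about 5 N), fingers closing along the slot, foot 2 mm clear of the plate (dragged, it may tip), it centres itself. It wedges at about 9 N of push and sticks: slide it back 20 mm, then lift
- blank_p: sawn round steel bar blank, 90 mm long, standing on end; origin at the centre of its lower end, z along its axis. Diameter 18, 22 or 26 mm, unmarked: gauge it. 0.15 to 0.45 kg. Of the three blanks, whose places are shuffled, the one to size stands nearest the front edge (x 0.42 to 0.47), the other two at x above 0.54
- blank_q: sawn round steel bar blank, 90 mm long, standing on end; origin at the centre of its lower end, z along its axis. Diameter 18, 22 or 26 mm, unmarked: gauge it. 0.15 to 0.45 kg. Of the three blanks, whose places are shuffled, the one to size stands nearest the front edge (x 0.42 to 0.47), the other two at x above 0.54
- blank_r: sawn round steel bar blank, 90 mm long, standing on end; origin at the centre of its lower end, z along its axis. Diameter 18, 22 or 26 mm, unmarked: gauge it. 0.15 to 0.45 kg. Of the three blanks, whose places are shuffled, the one to size stands nearest the front edge (x 0.42 to 0.47), the other two at x above 0.54
- tray_1: fixed open sheet-metal tray, 80 x 80 mm, 35 mm high, walls and floor 3 mm, with one black dot on the white tag on its robot side; origin at the centre of its underside, x away from the tag
- tray_2: fixed open sheet-metal tray, 80 x 80 mm, 35 mm high, walls and floor 3 mm, with two black dots on the white tag on its robot side; origin at the centre of its underside, x away from the tag
- tray_3: fixed open sheet-metal tray, 80 x 80 mm, 35 mm high, walls and floor 3 mm, with three black dots on the white tag on its robot side; origin at the centre of its underside, x away from the tag

How it is judged:
By the outcome, as a careful person would: the job done as asked, in the order asked, and still so for the second after the job is handed in, with the robot touching nothing.
It also fails if it takes over 58 s, if anything falls off the work surface, if the arm or the gripper's body presses on something with over 40 N, if the wrist force passes 120 N, or if a joint passes its speed limit or range.

## Robot

A 6-joint arm with a two-finger parallel gripper is mounted at the origin on a cart in front of the work surface, level with it; the furniture and walls round the work are solid. World frame = base frame: x ahead of the robot, y to its left, z up, the work surface at z = 0. Lengths are in m, angles in rad, forces in N, time in s.
With the tool pointing down it reaches from about 0.225 to 0.875 m from the base axis. Payload 3.4 kg.
Tool frame: the origin (TCP) lies on the centre line of the jaws, within the pads' length; the fingertips stand 11 mm ahead of it and the grasp point (between the pads) lies 8 mm behind it; z points along the fingers, y is the line along which they close (so a half turn about z gives the same grasp; the last joint's range is limited). The gripper opens to 85 mm and grips with 20 to 120 N. Pads are 22 mm wide; open, the fingers measure 114 mm over their backs; the gripper's body (76 mm by 85 mm) begins 54 mm behind the grasp point. The pads swing forward as they close: fully open they stand 13 mm farther back than shut.
Start: joints at [-1.437, 0.276, 1.505, -0, 1.361, -0.121], TCP at [0.145, -0.556, 0.242] pointing down, gripper open.
Joint ranges: [-2.89, 2.89], [-0.75, 2.08], [0.22, 2.7], [-1.18, 4.32], [0.11, 2.71], [-2.7, 2.7]. Speed limits (rad/s): [2.57, 2.57, 3.14, 3.14, 3.14, 3.14].

## Interface

Orientations are given as a unit quaternion [w, x, y, z].
In Python, from rig import manip, eyes, job gives the robot as it stands.
- The arm moves only by the tool drive_tool, never from a script. Its argument "rows" is a list of rows, each a list of 3 entries, a list of its own where there are three numbers: the turn, a rotation vector about the world's x, y, z in rad, then the shift along the world's x, y, z in cm, then the finger opening in cm, from 0 to 8.54. A call has 1 to 8 rows; each row shifts and turns the commanded pose from where the row before left it; what a row does not reach is not made up. A row lasts 1/8 s, in which the tool goes at most 62.5 mm and 10.7 degrees, less where a joint would pass 70% of its speed; a pose out of reach is approached as far as the arm can. A call is refused whole if a number of a shift passes 6.25 or a number of a turn 0.188, either way. A call with a gripper value outside its range is refused whole. The fingers move at their own pace and stop on an object; "force" is the grip in N (left out, the last holds). Time passes only in rows, so rows that do not move let the fingers close. It gives the time, the measured TCP pose, the force, the opening and the grip force at its end, in the units of the state.
- manip.get_state(): the state, without advancing time (a new reading comes with each control period).
- eyes.get_image(name): name is "scene" or "side" or "wrist"; returns the picture (384x512x3 uint8, red, green, blue); there is no depth.
- eyes.get_calibration(name): a dict with "camera_matrix" (3x3 intrinsics, pixels), "k1" (the pictures are not rectified: a ray, as slopes to the right and down, at radius r is drawn at 1 + k1 r^2 times it, then the intrinsics apply), "view" (4x4, takes a point from world to camera coordinates). Camera axes: x right, y up, looking along -z (the intrinsics and any distortion apply to the point x, -y, -z); pixel columns grow to the right and rows downward; lengths in m; the calibration is good to about 2 mm. A picture is of the moment at which its call begins: read the wrist's pose just before it. get_calibration takes no time and is no camera call; for the wrist camera it gives the pose at the moment of the call.
- job.sign_off(): hands the job in; it is judged then, once.
The state is a dict: "clock": time; "qpos": joint angles; "qd": joint speeds; "effort": joint torques, N m; "position": TCP position; "ee_rot": TCP orientation; "contact_force": force on the tool from outside, world axes, zero at the start; "moment": the same for the moment, N m; "width": finger opening in m; "gripper_force": force on a finger pad.
Only numpy, scipy, OpenCV 4.12 (cv2) and the standard library are available. Lean on these libraries where they do the work, as an engineer would, in place of code of your own. Each camera call takes 0.05 s, during which the arm holds its last target. There are 200 camera calls.

## Working session

There is one attempt and no reset: what is moved stays moved. The work goes in short steps, Python scripts to look and compute and a tool call to move; the robot and the scene stay as the last step left them, time stands still between calls to the robot, and variables do not carry over. Pictures are saved under pics/ and viewed, at most 10 in all, crops included, and the job is handed in when it is done.

Besides the shell and the picture viewer there is one more tool, called by a JSON object that holds its "name" and its "arguments", one argument or row to a line. drive_tool: Moves the arm, as the interface text tells. Its arguments: {"type":"object","properties":{"rows":{"type":"array"},"force":{"type":"number"}},"required":["rows"]}

```bash
mkdir -p pics; cat > h.py <<'E'
import numpy as np, cv2
from rig import manip, eyes, job
def ray(name,u,v,c=None):
    c=c or eyes.get_calibration(name); K=np.array(c["camera_matrix"]);V=np.array(c["view"])
    d=np.array([(u-K[0,2])/K[0,0],(v-K[1,2])/K[1,1]]); s=d.copy()
    for _ in range(20): s=d/(1+c["k1"]*(s@s))
    r=V[:3,:3].T@np.array([s[0],-s[1],-1]); o=-V[:3,:3].T@V[:3,3]
    return o,r
def onz(name,u,v,z,c=None):
    o,r=ray(name,u,v,c); return o+r*(z-o[2])/r[2]
def proj(name,p,c=None):
    c=c or eyes.get_calibration(name); K=np.array(c["camera_matrix"]);V=np.array(c["view"])
    q=V[:3,:3]@np.array(p)+V[:3,3]; s=np.array([q[0],-q[1]])/-q[2]; s=s*(1+c["k1"]*(s@s))
    return K[0,0]*s[0]+K[0,2],K[1,1]*s[1]+K[1,2]
def snap(name,fn):
    im=cv2.cvtColor(eyes.get_image(name),cv2.COLOR_RGB2BGR); cv2.imwrite(f"pics/{fn}.png",im); return im
E
python3 - <<'E'
from h import *
a=snap("scene","scene0");b=snap("side","side0")
for n in("scene","side"):
    c=eyes.get_calibration(n);V=np.array(c["view"]);print(n,-V[:3,:3].T@V[:3,3],c["camera_matrix"],c["k1"])
print(manip.get_state())
E
```

```text
scene [-0.29686078  0.60089251  0.57602198] [[379.30382848   0.         252.49721698]
 [  0.         379.30382848 182.90921179]
 [  0.           0.           1.        ]] -0.1030788220109354
side [0.62576172 0.82679018 1.15493752] [[468.61582907   0.         247.86306597]
 [  0.         468.61582907 185.81111678]
 [  0.           0.           1.        ]] -0.15170409762417272
{'clock': 0.1, 'qpos': array([-1.43698829e+00,  2.76557969e-01,  1.50599097e+00,  3.99425781e-06,
        1.36069717e+00, -1.21047503e-01]), 'qd': array([ 0.00028543, -0.00351599, -0.00444971,  0.00141019,  0.00019464,
       -0.00055436]), 'effort': array([ 2.16823290e-03, -4.17697549e+01, -2.46403795e+01, -2.18830428e-04,
        5.73555561e-03,  7.05136909e-07]), 'position': array([ 0.14487121, -0.55599531,  0.24151744]), 'ee_rot': array([-8.26726826e-04,  9.91891776e-01,  1.27082732e-01, -3.32190078e-06]), 'contact_force': array([-0.0995457 ,  0.44377404,  0.77326621]), 'moment': array([-0.01888626,  0.01524121, -0.01302958]), 'gripper_force': 0.0, 'width': 0.08549110475929697}
```

View pics/scene0.png

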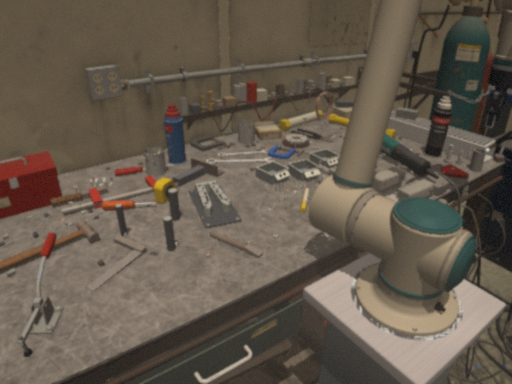

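View pics/side0.png

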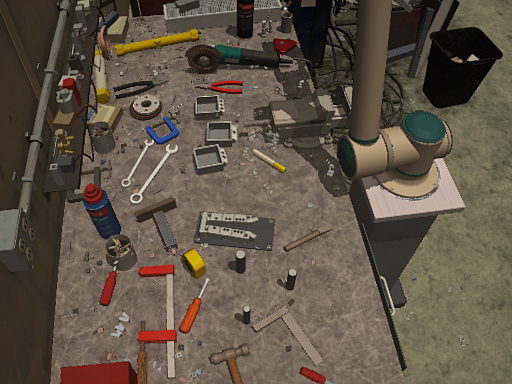

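The side view shows the blanks at about (240,261), (291,279) and (246,315), with the (291,279) one nearest the front. The gauge is at about (235,230) and the trays at (209,107), (221,132) and (210,158). I'll zoom in.

```bash
python3 - <<'E'
from h import *
b=cv2.imread("pics/side0.png")
cv2.imwrite("pics/c1.png",cv2.resize(b[195:330,180:320],None,fx=4.4,fy=4.4,interpolation=cv2.INTER_CUBIC))
cv2.imwrite("pics/c2.png",cv2.resize(b[90:180,185:245],None,fx=6,fy=6,interpolation=cv2.INTER_CUBIC))
for p in [(291,289),(240,271),(246,323)]: print(onz("side",*p,0))
for p in [(209,107),(221,132),(210,158)]: print("tray",onz("side",*p,0.02))
E
```

```text
[0.43515966 0.34416424 0.        ]
[0.56229425 0.27358948 0.        ]
[0.56591082 0.42070024 0.        ]
tray [ 0.59086035 -0.34099876  0.02      ]
tray [ 0.56180111 -0.21949297  0.02      ]
tray [ 0.60728458 -0.11417033  0.02      ]
```

View pics/c1.png

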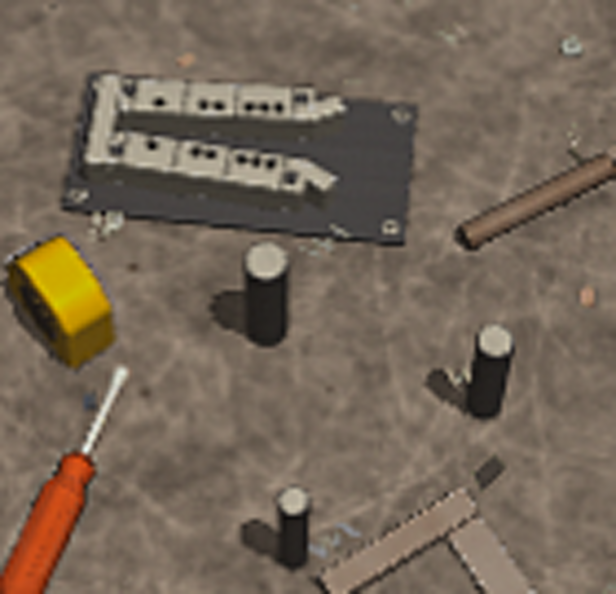

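View pics/c2.png

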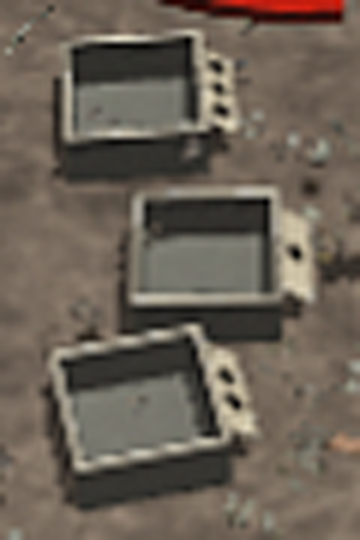

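The crops show the target's top face at about (292.5,272.5). The gauge's wide mouth points right, towards the robot. From top to bottom of the view the trays carry three dots, one dot and two dots.

```bash
python3 - <<'E'
from h import *
np.set_printoptions(precision=4,suppress=True)
f=lambda x,y:(180-.4+x/4.4,195-.4+y/4.4)
for n,p in dict(P=(495,341),Q=(267,261),R=(293,501)).items(): print(n,onz("side",*f(*p),0.09)[:2])
C=np.array([onz("side",*f(*p),0.006)[:2] for p in [(92,72),(415,103),(403,242),(62,210)]]);print(C,C.mean(0))
for a,b in[(0,1),(3,2),(1,2),(0,3)]: print(np.linalg.norm(C[a]-C[b]), np.degrees(np.arctan2(*(C[a]-C[b])[::-1])))
for n,p in dict(l32a=(238,98),l32b=(230,162),l21a=(183,95),l21b=(178,155),tipa=(344,102),tipb=(335,181)).items(): print(n,onz("side",*f(*p),0.034)[:2])
g=lambda x,y:(185-.4+x/6,90-.4+y/6)
for n,ps in dict(T3=[(66,40),(200,36),(208,133),(68,140)],T1=[(134,192),(277,190),(281,300),(130,302)],T2=[(53,353),(198,328),(232,442),(76,470)]).items():
  c=np.array([onz("side",*g(*p),0.035)[:2] for p in ps]); print(n,c.mean(0),np.linalg.norm(c-np.roll(c,1,0),axis=1))
E
```

```text
P [0.4388 0.3373]
Q [0.5604 0.2692]
R [0.5653 0.4166]
[[0.6525 0.0702]
 [0.4439 0.1224]
 [0.4687 0.2233]
 [0.6798 0.1721]] [0.5612 0.147 ]
0.21507839162206493 -14.049433232501599
0.2172433907350008 -13.625808479535177
0.10392487350475435 -103.82508273798918
0.1055448274173216 -105.00063257362198
l32a [0.5604 0.1207]
l32b [0.5711 0.1673]
l21a [0.5952 0.1138]
l21b [0.603 0.158]
tipa [0.4934 0.1327]
tipb [0.5076 0.1897]
T3 [ 0.5963 -0.3409] [0.0815 0.0774 0.0794 0.0783]
T1 [ 0.5689 -0.2134] [0.0809 0.0786 0.081  0.0803]
T2 [ 0.6133 -0.1114] [0.08   0.0775 0.0798 0.0808]
```

{"name": "drive_tool", "arguments": {
  "rows": [
    [[0, 0, 0.134], [3.2, 5, 0], 8.5],
    [[0, 0, 0.134], [3.2, 5, 0], 8.5],
    [[0, 0, 0.134], [3.2, 5, 0], 8.5],
    [[0, 0, 0.134], [3.2, 5, 0], 8.5],
    [[0, 0, 0.134], [3.2, 5, 0], 8.5],
    [[0, 0, 0.134], [3.2, 5, 0], 8.5],
    [[0, 0, 0.134], [3.2, 5, 0], 8.5],
    [[0, 0, 0.134], [3.2, 5, 0], 8.5]
  ],
  "force": 20
}}

```text
clock: 1.1
position: [0.4015, -0.1547, 0.2422]
ee_rot: [0.0, 0.787, 0.617, 0.0]
contact_force: [0.5, -1.5, 0.2]
width: 0.0849
gripper_force: 0.0
```

{"name": "drive_tool", "arguments": {
  "rows": [
    [[0, 0, 0], [0.3, 5.5, 0], 8.5],
    [[0, 0, 0], [0.3, 5.5, 0], 8.5],
    [[0, 0, 0], [0.3, 5.5, 0], 8.5],
    [[0, 0, 0], [0.3, 5.5, 0], 8.5],
    [[0, 0, 0], [0.3, 5.5, 0], 8.5],
    [[0, 0, 0], [0.3, 5.5, 0], 8.5],
    [[0, 0, 0], [0.3, 5.5, 0], 8.5],
    [[0, 0, 0], [0, 0, 0], 8.5]
  ]
}}

```text
clock: 2.1
position: [0.4216, 0.2318, 0.2418]
ee_rot: [-0.001, 0.786, 0.618, 0.0]
contact_force: [-0.1, -0.5, 0.1]
width: 0.0849
gripper_force: 0.0
```

```bash
python3 - <<'E'
from h import *
np.set_printoptions(precision=4,suppress=True)
c=eyes.get_calibration("wrist");snap("wrist","w1")
import pickle;pickle.dump(c,open("w1.pkl","wb"))
V=np.array(c["view"]);print(-V[:3,:3].T@V[:3,3])
for n,p in dict(P=(.4388,.3373,.09),gp=(.480,.167,.006),m=(.5185,.1575,.006)).items(): print(n,proj("wrist",p,c))
E
```

```text
[0.4386 0.3054 0.3724]
P (np.float64(247.58503725823294), np.float64(49.92446376776829))
gp (np.float64(320.0664758032371), np.float64(203.03755960904408))
m (np.float64(354.0558756811372), np.float64(203.10298175271242))
```

View pics/w1.png

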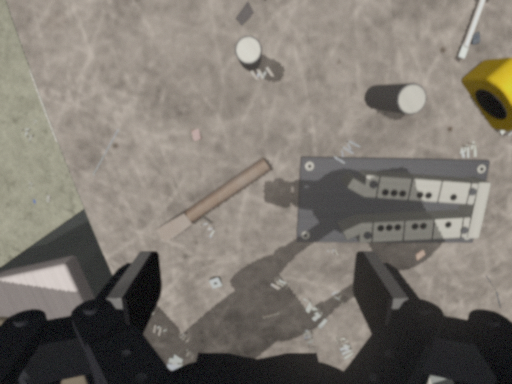

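The wrist view puts P at (249,50) against a prediction of (247.6,49.9), which is a good match. The gauge plate covers about (300..490, 157..242). I'll refine the gauge pose from a zoomed crop.

```bash
python3 - <<'E'
from h import *
b=cv2.imread("pics/w1.png")
cv2.imwrite("pics/c3.png",cv2.resize(b[148:250,293:493],None,fx=4,fy=4,interpolation=cv2.INTER_CUBIC))
E
```

```text
(no output)
```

View pics/c3.png

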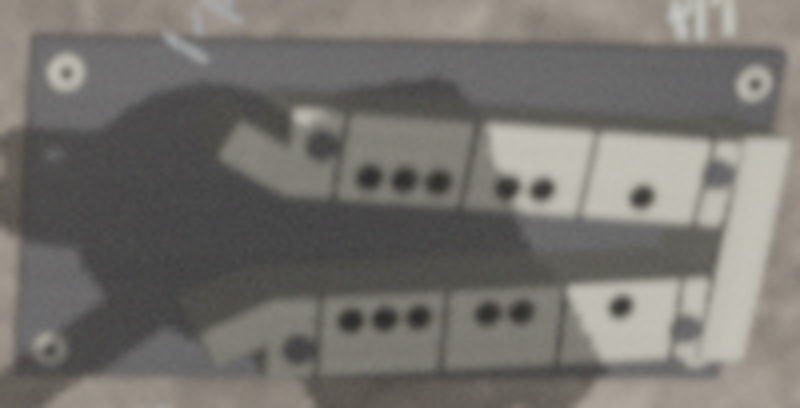

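The crop shows the band lines meeting the slot's inner edges at about x = 334, 464, 578 and 695 on the upper bar, and 320, 444, 558 and 672 on the lower.

```bash
python3 - <<'E'
from h import *
import pickle
np.set_printoptions(precision=4,suppress=True)
c=pickle.load(open("w1.pkl","rb"))
f=lambda p:(293-.4+p[0]/4,148-.4+p[1]/4)
U=[(334,200),(464,207),(578,217),(695,225)];L=[(320,296),(444,289),(558,285),(672,279)]
o=lambda p,z:onz("wrist",*f(p),z,c)[:2]
M=np.array([(o(a,.034)+o(b,.034))/2 for a,b in zip(U,L)]);W=[np.linalg.norm(o(a,.034)-o(b,.034)) for a,b in zip(U,L)]
S=np.array([.014,.0495,.083,.116])
print(W,30-.12*S*1000)
A=np.c_[np.ones(4),S];x=np.linalg.lstsq(A,M,rcond=None)[0]
print("mouth",x[0],"dir",x[1],np.degrees(np.arctan2(x[1][1],x[1][0])),np.linalg.norm(x[1]));print(M-A@x)
u=x[1]/np.linalg.norm(x[1]);print("gp",x[0]-.04*u)
print("P",onz("wrist",249,50,.09,c))
s1,s2,s3=o((66,72),.006),o((755,84),.006),o((48,349),.006);print("screws",s1,s2,s3,np.degrees(np.arctan2(*(s2-s1)[::-1])),"ctr",(s2+s3)/2)
t=np.array([.561,.147]);print("tool y ang",manip.get_state()["ee_rot"])
E
```

```text
[np.float64(0.027567867788203623), np.float64(0.023770115696041514), np.float64(0.019908083232480906), np.float64(0.016223004570502398)] [28.32 24.06 20.04 16.08]
mouth [0.5195 0.1596] dir [ 0.9534 -0.2479] -14.574276319610743 0.9850660224473106
[[-0.     -0.0002]
 [ 0.0003  0.0003]
 [-0.0005  0.    ]
 [ 0.0003 -0.0001]]
gp [0.4808 0.1697]
P [0.4399 0.337  0.09  ]
screws [0.4761 0.2134] [0.6704 0.1634] [0.4548 0.132 ] -14.422404819950843 ctr [0.5626 0.1477]
tool y ang [-0.      0.7867  0.6173 -0.0007]
```

{"name": "drive_tool", "arguments": {
  "rows": [
    [[0, 0, -0.012], [0.9, 5.25, 0], 8.5],
    [[0, 0, 0], [0.9, 5.25, 0], 8.5],
    [[0, 0, 0], [0, 0, -5], 8.5],
    [[0, 0, 0], [0, 0, -5], 8.5],
    [[0, 0, 0], [0, 0, -5], 8.5],
    [[0, 0, 0], [0, 0, -3], 8.5],
    [[0, 0, 0], [0, 0, -1], 8.5],
    [[0, 0, 0], [0, 0, 0], 8.5]
  ]
}}

```text
clock: 3.15
position: [0.4403, 0.3327, 0.0524]
ee_rot: [0.0, 0.792, 0.611, -0.0]
contact_force: [0.1, 0.3, 0.3]
width: 0.0851
gripper_force: 0.0
```

{"name": "drive_tool", "arguments": {
  "rows": [
    [[0, 0, 0], [0, 0, 0], 4],
    [[0, 0, 0], [0, 0, 0], 3],
    [[0, 0, 0], [0, 0, 0], 2],
    [[0, 0, 0], [0, 0, 0], 1.5],
    [[0, 0, 0], [0, 0, 0], 1],
    [[0, 0, 0], [0, 0, 0], 1],
    [[0, 0, 0], [0, 0, 0], 1]
  ],
  "force": 25
}}

```text
clock: 4.03
position: [0.44, 0.3338, 0.0529]
ee_rot: [-0.0, 0.792, 0.611, 0.0]
contact_force: [-2.0, 0.0, 6.2]
width: 0.0212
gripper_force: 26.9
```

{"name": "drive_tool", "arguments": {
  "rows": [
    [[0, 0, 0], [0, 0, 0], 4],
    [[0, 0, 0], [0, 0, 0], 4],
    [[0, 0, 0], [0, 0.35, 0], 4],
    [[0, 0, 0], [0, 0, 0], 3],
    [[0, 0, 0], [0, 0, 0], 2],
    [[0, 0, 0], [0, 0, 0], 1],
    [[0, 0, 0], [0, 0, 0], 1],
    [[0, 0, 0], [0, 0, 0], 1]
  ]
}}

```text
clock: 5.03
position: [0.44, 0.337, 0.0523]
ee_rot: [0.0, 0.792, 0.611, 0.0]
contact_force: [0.5, 0.3, -1.4]
width: 0.0214
gripper_force: 24.6
```

{"name": "drive_tool", "arguments": {
  "rows": [
    [[0, 0, 0], [0, 0, 0.5], 1],
    [[0, 0, 0], [0, 0, 1.5], 1],
    [[0, 0, 0], [0, 0, 2], 1],
    [[0, 0, 0], [0, 0, 1], 1],
    [[0, 0, 0], [0, 0, 0], 1]
  ]
}}

```text
clock: 5.65
position: [0.4404, 0.3374, 0.1035]
ee_rot: [0.0, 0.792, 0.611, 0.001]
contact_force: [0.6, 0.0, -2.6]
width: 0.0212
gripper_force: 24.6
```

```bash
python3 - <<'E'
from h import *
a=snap("side","s2");c=snap("wrist","w2")
h=np.hstack([cv2.resize(a[225:305,240:320],(400,400)),cv2.resize(c[180:384],(400,160)).copy() if 0 else cv2.resize(c,(400,300))[:300] if 0 else cv2.resize(c,(400,400))])
cv2.imwrite("pics/h2.png",h)
E
```

```text
(no output)
```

View pics/h2.png

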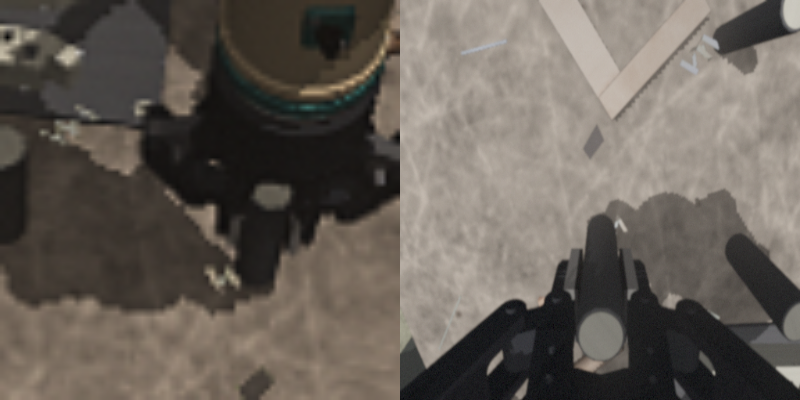

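P is held upright with its foot clear of the bench. I'll carry it to the plate point.

{"name": "drive_tool", "arguments": {
  "rows": [
    [[0, 0, 0], [1, -4.2, 0], 1],
    [[0, 0, 0], [1, -4.2, 0], 1],
    [[0, 0, 0], [1, -4.2, 0], 1],
    [[0, 0, 0], [1, -4.2, 0], 1],
    [[0, 0, 0], [0, 0, -2], 1],
    [[0, 0, 0], [0, 0, -1.5], 1],
    [[0, 0, 0], [0, 0, -0.5], 1],
    [[0, 0, 0], [0, 0, 0], 1]
  ]
}}

```text
clock: 6.75
position: [0.4795, 0.1695, 0.0618]
ee_rot: [-0.0, 0.791, 0.611, -0.001]
contact_force: [0.3, 0.3, -3.5]
width: 0.0211
gripper_force: 24.9
```

{"name": "drive_tool", "arguments": {
  "rows": [
    [[0, 0, 0], [0, 0, -0.3], 1],
    [[0, 0, 0], [0, 0, -0.2], 1],
    [[0, 0, 0], [0, 0, 0], 1]
  ]
}}

```text
clock: 7.12
position: [0.4803, 0.1694, 0.0583]
ee_rot: [0.0, 0.791, 0.611, 0.001]
contact_force: [-1.3, -0.4, 3.4]
width: 0.0211
gripper_force: 25.2
```

{"name": "drive_tool", "arguments": {
  "rows": [
    [[0, 0, 0], [0, 0, 0], 3],
    [[0, 0, 0], [0, 0, 0], 3],
    [[0, 0, 0], [0, 0, 0], 3],
    [[0, 0, 0], [0, 0, 0], 2],
    [[0, 0, 0], [0, 0, 0], 1.5],
    [[0, 0, 0], [0, 0, 0], 1.5],
    [[0, 0, 0], [0, 0, 0], 1.5],
    [[0, 0, 0], [0, 0, 0], 1.5]
  ],
  "force": 5
}}

```text
clock: 8.12
position: [0.4801, 0.169, 0.0574]
ee_rot: [0.0, 0.792, 0.611, 0.0]
contact_force: [1.1, -0.5, -0.5]
width: 0.0216
gripper_force: 19.9
```

{"name": "drive_tool", "arguments": {
  "rows": [
    [[0, 0, 0], [0, 0, 0], 2.15],
    [[0, 0, 0], [0, 0, 0], 2.15],
    [[0, 0, 0], [0, 0, 0], 2.15]
  ]
}}

```text
clock: 8.5
position: [0.4801, 0.169, 0.0574]
ee_rot: [0.0, 0.792, 0.611, 0.0]
contact_force: [0.8, -1.7, 0.2]
width: 0.0213
gripper_force: 15.0
```

{"name": "drive_tool", "arguments": {
  "rows": [
    [[0, 0, 0], [0, 0, 0], 2.18],
    [[0, 0, 0], [0, 0, 0], 2.18],
    [[0, 0, 0], [0, 0, 0], 2.18]
  ]
}}

```text
clock: 8.88
position: [0.48, 0.169, 0.0573]
ee_rot: [0.0, 0.792, 0.611, 0.0]
contact_force: [0.8, -0.8, -0.1]
width: 0.0218
gripper_force: 5.2
```

{"name": "drive_tool", "arguments": {
  "rows": [
    [[0, 0, 0], [0, 0, 0.25], 2.18],
    [[0, 0, 0], [0, 0, 0], 2.18],
    [[0, 0, 0], [0.77, -0.2, 0], 2.18],
    [[0, 0, 0], [0.97, -0.25, 0], 2.18],
    [[0, 0, 0], [0.97, -0.25, 0], 2.18],
    [[0, 0, 0], [0.97, -0.25, 0], 2.18],
    [[0, 0, 0], [0.77, -0.2, 0], 2.18],
    [[0, 0, 0], [0, 0, 0], 2.18]
  ]
}}

```text
clock: 9.88
position: [0.5253, 0.1573, 0.0598]
ee_rot: [0.0, 0.792, 0.611, 0.0]
contact_force: [-0.6, -0.1, -2.9]
width: 0.0219
gripper_force: 4.8
```

{"name": "drive_tool", "arguments": {
  "rows": [
    [[0, 0, 0], [0.48, -0.125, 0], 2.18],
    [[0, 0, 0], [0.48, -0.125, 0], 2.18],
    [[0, 0, 0], [0.48, -0.125, 0], 2.18],
    [[0, 0, 0], [0.48, -0.125, 0], 2.18],
    [[0, 0, 0], [0.48, -0.125, 0], 2.18],
    [[0, 0, 0], [0.48, -0.125, 0], 2.18],
    [[0, 0, 0], [0.48, -0.125, 0], 2.18],
    [[0, 0, 0], [0, 0, 0], 2.18]
  ]
}}

```text
clock: 10.88
position: [0.5586, 0.1487, 0.0598]
ee_rot: [0.0, 0.792, 0.611, 0.0]
contact_force: [0.7, -0.3, -3.4]
width: 0.0218
gripper_force: 4.8
```

{"name": "drive_tool", "arguments": {
  "rows": [
    [[0, 0, 0], [0.29, -0.075, 0], 2.18],
    [[0, 0, 0], [0.29, -0.075, 0], 2.18],
    [[0, 0, 0], [0.29, -0.075, 0], 2.18],
    [[0, 0, 0], [0.29, -0.075, 0], 2.18],
    [[0, 0, 0], [0.29, -0.075, 0], 2.18],
    [[0, 0, 0], [0.29, -0.075, 0], 2.18],
    [[0, 0, 0], [0.29, -0.075, 0], 2.18],
    [[0, 0, 0], [0, 0, 0], 2.18]
  ]
}}

```text
clock: 11.88
position: [0.5786, 0.1433, 0.0598]
ee_rot: [0.0, 0.792, 0.611, -0.0]
contact_force: [-0.2, -0.8, -2.5]
width: 0.0219
gripper_force: 4.7
```

{"name": "drive_tool", "arguments": {
  "rows": [
    [[0, 0, 0], [0.2, -0.05, 0], 2.18],
    [[0, 0, 0], [0.2, -0.05, 0], 2.18],
    [[0, 0, 0], [0, 0, 0], 2.18]
  ]
}}

```text
clock: 12.25
position: [0.5823, 0.1423, 0.0597]
ee_rot: [0.0, 0.792, 0.611, -0.0]
contact_force: [0.7, -0.7, -3.1]
width: 0.022
gripper_force: 4.7
```

{"name": "drive_tool", "arguments": {
  "rows": [
    [[0, 0, 0], [0.2, -0.05, 0], 2.18],
    [[0, 0, 0], [0.1, -0.025, 0], 2.18],
    [[0, 0, 0], [0, 0, 0], 2.18]
  ]
}}

```text
clock: 12.62
position: [0.5846, 0.1417, 0.0596]
ee_rot: [-0.0, 0.792, 0.611, -0.001]
contact_force: [-3.4, -0.7, -2.4]
width: 0.0218
gripper_force: 5.0
```

{"name": "drive_tool", "arguments": {
  "rows": [
    [[0, 0, 0], [0.15, -0.04, 0], 2.18],
    [[0, 0, 0], [0.1, -0.025, 0], 2.18],
    [[0, 0, 0], [0, 0, 0], 2.18]
  ]
}}

```text
clock: 13.0
position: [0.5858, 0.1413, 0.0595]
ee_rot: [-0.001, 0.792, 0.611, -0.002]
contact_force: [-5.4, -0.3, -0.3]
width: 0.0218
gripper_force: 7.7
```

{"name": "drive_tool", "arguments": {
  "rows": [
    [[0, 0, 0], [0.2, -0.05, 0], 2.18],
    [[0, 0, 0], [0.1, -0.025, 0], 2.18],
    [[0, 0, 0], [0, 0, 0], 2.18]
  ]
}}

```text
clock: 13.38
position: [0.5867, 0.141, 0.0593]
ee_rot: [-0.003, 0.792, 0.611, -0.003]
contact_force: [-9.7, 0.9, 2.9]
width: 0.022
gripper_force: 10.9
```

{"name": "drive_tool", "arguments": {
  "rows": [
    [[0, 0, 0], [0.2, -0.05, 0], 2.18],
    [[0, 0, 0], [0.1, -0.025, 0], 2.18],
    [[0, 0, 0], [0, 0, 0], 2.18]
  ]
}}

```text
clock: 13.75
position: [0.5877, 0.1407, 0.0592]
ee_rot: [-0.004, 0.792, 0.611, -0.005]
contact_force: [-11.8, 2.5, 4.6]
width: 0.0218
gripper_force: 14.2
```

```bash
python3 - <<'E'
from h import *
a=snap("side","s3");b=snap("scene","sc3");c=snap("wrist","w3")
u,v=map(int,proj("scene",(.587,.141,.04)));print(u,v)
h=np.hstack([cv2.resize(a[190:270,190:270],(400,400),interpolation=3),cv2.resize(b[max(v-40,0):v+40,u-40:u+40],(400,400),interpolation=3)])
cv2.imwrite("pics/h3.png",h)
E
```

```text
210 190
```

View pics/h3.png

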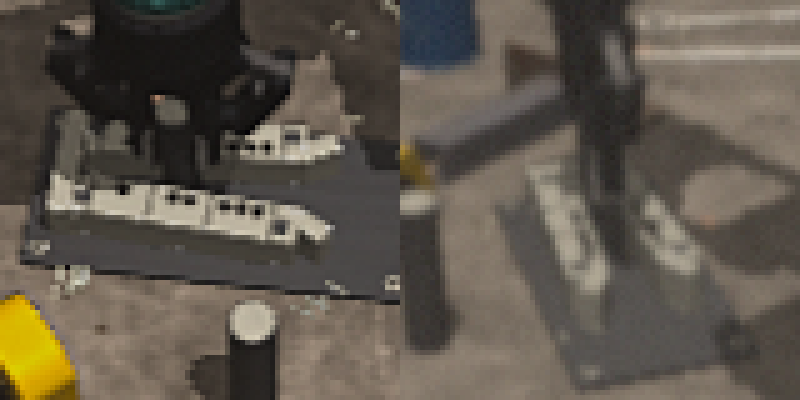

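The side crop shows the blank wedged beside the two dots, at (180,190) in the crop. Together with s ≈ 68 mm, that means tray 2. Next I slide it back, grip it firmly and lift.

{"name": "drive_tool", "arguments": {
  "rows": [
    [[0, 0, 0], [-0.39, 0.1, 0], 2.15],
    [[0, 0, 0], [-0.48, 0.125, 0], 2.15],
    [[0, 0, 0], [-0.48, 0.125, 0], 2.15],
    [[0, 0, 0], [-0.48, 0.125, 0], 2.15],
    [[0, 0, 0], [-0.48, 0.125, 0], 2.15],
    [[0, 0, 0], [-0.48, 0.125, 0], 2.15],
    [[0, 0, 0], [-0.48, 0.125, 0], 2.15],
    [[0, 0, 0], [0, 0, 0], 2.15]
  ]
}}

```text
clock: 14.9
position: [0.5605, 0.1485, 0.0599]
ee_rot: [-0.0, 0.791, 0.611, -0.0]
contact_force: [-0.5, 0.5, -4.0]
width: 0.0214
gripper_force: 9.8
```

{"name": "drive_tool", "arguments": {
  "rows": [
    [[0, 0, 0], [0, 0, 0], 1],
    [[0, 0, 0], [0, 0, 0], 1],
    [[0, 0, 0], [0, 0, 0.5], 1],
    [[0, 0, 0], [0, 0, 1.5], 1],
    [[0, 0, 0], [0, 0, 2.5], 1],
    [[0, 0, 0], [0, 0, 2.5], 1],
    [[0, 0, 0], [0, 0, 1], 1],
    [[0, 0, 0], [0, 0, 0], 1]
  ],
  "force": 25
}}

```text
clock: 15.9
position: [0.5616, 0.1482, 0.1409]
ee_rot: [0.001, 0.792, 0.611, 0.001]
contact_force: [1.0, 0.3, -3.3]
width: 0.0213
gripper_force: 24.7
```

```bash
python3 - <<'E'
from h import *
a=snap("side","s4");c=snap("wrist","w4")
u,v=map(int,proj("side",(.555,.15,.1)));print(u,v)
cv2.imwrite("pics/h4.png",np.hstack([cv2.resize(a[v-40:v+40,u-40:u+40],(400,400),interpolation=3),cv2.resize(c,(400,400))]))
E
```

```text
236 212
```

View pics/h4.png

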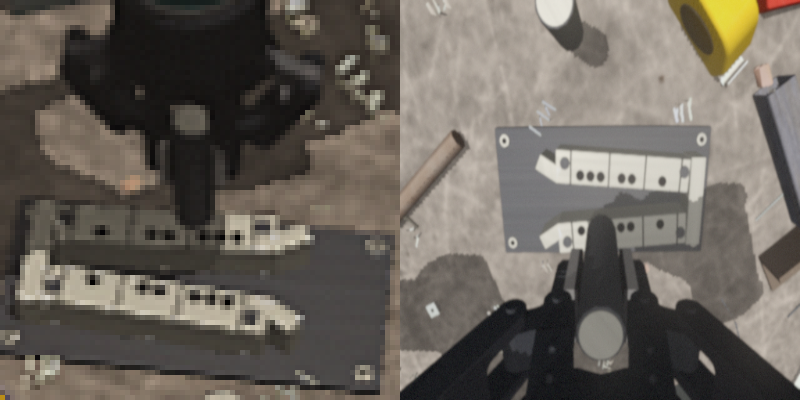

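The blank is held upright over the gauge and clear of it. Now to tray 2.

{"name": "drive_tool", "arguments": {
  "rows": [
    [[0, 0, 0], [0.6, -3, 0], 1],
    [[0, 0, 0], [1, -5, 0], 1],
    [[0, 0, 0], [1, -5, 0], 1],
    [[0, 0, 0], [1, -5, 0], 1],
    [[0, 0, 0], [1, -5, 0], 1],
    [[0, 0, 0], [0.6, -3, 0], 1],
    [[0, 0, 0], [0, 0, 0], 1],
    [[0, 0, 0], [0, 0, 0], 1]
  ]
}}

```text
clock: 17.0
position: [0.6122, -0.1111, 0.1386]
ee_rot: [-0.001, 0.792, 0.611, -0.001]
contact_force: [-0.8, 0.1, -2.4]
width: 0.0214
gripper_force: 24.8
```

{"name": "drive_tool", "arguments": {
  "rows": [
    [[0, 0, 0], [0, 0, -2], 1],
    [[0, 0, 0], [0, 0, -2.5], 1],
    [[0, 0, 0], [0, 0, -2], 1],
    [[0, 0, 0], [0, 0, -1], 1],
    [[0, 0, 0], [0, 0, -0.5], 1],
    [[0, 0, 0], [0, 0, 0], 1]
  ]
}}

```text
clock: 17.75
position: [0.6133, -0.1115, 0.06]
ee_rot: [0.0, 0.791, 0.611, 0.0]
contact_force: [-0.7, 0.3, -2.5]
width: 0.0215
gripper_force: 24.8
```

{"name": "drive_tool", "arguments": {
  "rows": [
    [[0, 0, 0], [0, 0, -0.3], 1],
    [[0, 0, 0], [0, 0, -0.2], 1],
    [[0, 0, 0], [0, 0, 0], 1]
  ]
}}

```text
clock: 18.12
position: [0.6132, -0.112, 0.055]
ee_rot: [0.0, 0.792, 0.611, 0.0]
contact_force: [-0.0, -0.1, -3.9]
width: 0.0209
gripper_force: 25.0
```

{"name": "drive_tool", "arguments": {
  "rows": [
    [[0, 0, 0], [0, 0, -0.1], 1],
    [[0, 0, 0], [0, 0, -0.1], 1],
    [[0, 0, 0], [0, 0, 0], 1]
  ]
}}

```text
clock: 18.5
position: [0.6134, -0.1121, 0.0549]
ee_rot: [0.001, 0.792, 0.611, 0.0]
contact_force: [-2.6, -0.9, 8.0]
width: 0.0214
gripper_force: 25.9
```

On the floor. Release and rise.

{"name": "drive_tool", "arguments": {
  "rows": [
    [[0, 0, 0], [0, 0, 0], 2.4],
    [[0, 0, 0], [0, 0, 0], 3.2],
    [[0, 0, 0], [0, 0, 0], 4],
    [[0, 0, 0], [0, 0, 0], 4],
    [[0, 0, 0], [0, 0, 1], 4],
    [[0, 0, 0], [0, 0, 3], 4],
    [[0, 0, 0], [0, 0, 4], 4],
    [[0, 0, 0], [0, 0, 4], 4]
  ]
}}

```text
clock: 19.5
position: [0.6131, -0.1119, 0.1746]
ee_rot: [0.0, 0.792, 0.611, 0.0]
contact_force: [1.4, -0.4, 0.2]
width: 0.0401
gripper_force: 0.0
```

{"name": "drive_tool", "arguments": {
  "rows": [
    [[0, 0, 0], [-3, 0, 2], 4],
    [[0, 0, 0], [-4, -4, 0], 4],
    [[0, 0, 0], [-4, -4, 0], 4],
    [[0, 0, 0], [-4, -4, 0], 4],
    [[0, 0, 0], [0, 0, 0], 4]
  ]
}}

```text
clock: 20.12
position: [0.4607, -0.2341, 0.1937]
ee_rot: [0.0, 0.793, 0.609, -0.0]
contact_force: [1.3, 0.7, 0.7]
width: 0.0401
gripper_force: 0.0
```

```bash
python3 - <<'E'
from h import *
a=snap("side","s5")
cv2.imwrite("pics/h5.png",np.hstack([cv2.resize(a[80:180,180:280],(400,400),interpolation=3),cv2.resize(a[230:330,200:300],(400,400),interpolation=3)]))
E
```

```text
(no output)
```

View pics/h5.png

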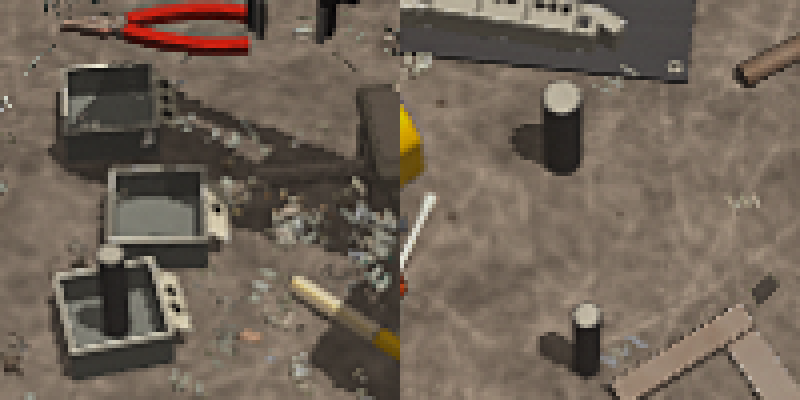

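The blank stands upright in the two-dot tray, at (115,290) in the crop. The other two blanks still stand where they were.

```bash
python3 -c "from rig import job; print(job.sign_off())"
```

```text
the job is handed in; nothing more can be done
None
```

The front blank wedged beside the two dots (about 22 mm diameter) and now stands upright in the two-dot tray; the other two blanks were left standing where they were, and the job is handed in.

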